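# Sort two lute heel blocks in the thickness gauge

## Task

Sort the two loose heel blocks standing on the bench, the pale wooden blocks with a tenon on top, in the dark wooden thickness gauge: drop each, tenon up, into the narrowest slot it will go down, so that the thicker block rests on the floor of the wide slot and the thinner one on the floor of the middle slot, neither sticking out at the slot's ends. Leave the plain offcut without a tenon where it stands.

Things in the scene. Friction and masses are not known exactly. Their poses are not given: they have to be found in the camera images.
- thick_heel: loose pale wooden heel block standing on the bench, a slab with a wide foot (72 mm long, 55 high) and a narrower tenon centred on top (46 long, 40 high), 95 high in all, 32 thick throughout, about 130 g (sizes in mm). Origin: centre of its underside; x along its length, y across its thickness, z up.
- thin_heel: loose pale wooden heel block standing on the bench, a slab with a wide foot (72 mm long, 55 high) and a narrower tenon centred on top (46 long, 40 high), 95 high in all, 20 thick throughout, about 85 g (sizes in mm). Origin: centre of its underside; x along its length, y across its thickness, z up.
- gauge: fixed dark wooden gauge 110 (x) x 235 (y) x 62 mm high; origin: underside, below the middle slot. 3 slots along x, open at top and ends, floors at z 12. Wide slot: y +80, 40 across; middle: y 0, 28; narrow: y -80, 14, holding a thin plate up to z 107. Above z 48 each slot flares, 7 wider per side at the top. A block too thick for a slot stops in the flare; one that is home tops out at z 107.
- offcut: plain rectangular offcut of the same pale wood, no tenon, standing on edge on the bench: 62 mm long (x), 26 thick (y), 75 high. Origin at the centre of its underside. Not to be moved.

How it is judged:
By the outcome, as a careful person would: the job done as asked, in the order asked, and still so for the second after the job is handed in, with the robot touching nothing.
It also fails if it takes over 58 s, if anything falls off the work surface, if the arm or the gripper's body presses on something with over 40 N, if the wrist force passes 120 N, or if a joint passes its speed limit or range.

## Robot

A 7-joint arm with a two-finger parallel gripper is mounted at the origin on the work surface. World frame = base frame: x ahead of the robot, y to its left, z up, the work surface at z = 0. Lengths are in mm, angles in rad, forces in N, time in s.
With the tool pointing down it reaches from about 400 to 875 mm from the base axis. Payload 4.4 kg.
Tool frame: the origin (TCP) lies midway between the tips of the shut fingers; the grasp point (between the pads) lies 19 mm behind it (ctrl.grip_point_offset is the distance from the TCP to the grasp point, in mm); z points along the fingers, y is the line along which they close (so a half turn about z gives the same grasp; the last joint's range is limited). The gripper opens to 85 mm and grips with 20 to 120 N. Pads are 22 mm wide; open, the fingers measure 114 mm over their backs; the gripper's body (76 mm by 85 mm) begins 54 mm behind the grasp point. The pads swing forward as they close: fully open they stand 13 mm farther back than shut.
Start: joints at [-1.192, 0.628, 0.038, 1.517, -0.027, 0.996, -0.02], TCP at [279.66, 586.778, 231.313] pointing down, gripper open.
Joint ranges: [-3.06, 3.06], [-0.37, 2.12], [-1.25, 1.32], [0.18, 2.47], [-1.1, 4.24], [0.23, 1.98], [-2.94, 2.94]. Speed limits (rad/s): [2.57, 2.57, 3.14, 3.14, 3.14, 3.14, 3.14].

## Interface

Orientations are given as [roll, pitch, yaw] about the fixed x, y, z axes, in that order (R = Rz(yaw) Ry(pitch) Rx(roll)).
In Python, from cell import ctrl gives the robot as it stands.
- The arm moves only by the shell command python3 nudge.py 'ROWS'. ROWS is a JSON list of rows, 1 to 12 of them, each of 7 numbers: dx, dy, dz in mm, then a rotation vector rx, ry, rz in rad, then the finger opening in mm; each row shifts and turns the commanded pose from where the row before left it, along the tool's axes as they then stand; what a row does not reach is not made up. A row lasts 1/10 s, in which the tool goes at most 50 mm and 0.15 rad, less where a joint would pass 70% of its speed; a pose out of reach is approached as far as the arm can. The fingers move at their own pace and stop on an object; the grip force is fixed at half the most. Time passes only in rows, so rows that do not move let the fingers close. It prints the time, the measured TCP pose, the force, the opening and the grip force at its end.
- ctrl.read_state(): the state, without advancing time (a new reading comes with each control period).
- ctrl.get_image(name): name is "side" or "top" or "wrist"; returns the picture (384x512x3 uint8, blue, green, red); there is no depth.
- ctrl.calibration(name): a dict with "fx", "fy", "cx", "cy" (pixels), "rvec" (rotation vector, rad) and "tvec" (3), from world to camera coordinates, as OpenCV has them; the wrist camera has in their place "hand_eye" (4x4, takes a point from camera to tool coordinates, whose origin is the TCP and whose axes are the flange's). Camera axes: x right, y down, z forward; pixel columns grow to the right and rows downward; lengths in mm; the calibration is good to about 2 mm. A picture is of the moment at which its call begins: read the wrist's pose just before it. calibration takes no time and is no camera call.
- ctrl.finish_job(): hands the job in; it is judged then, once.
The state is a dict: "clock": time; "qpos": joint angles; "qd": joint speeds; "tau": joint torques, N m; "eef_pos": TCP position; "tool_rot": TCP orientation; "force": force on the tool from outside, world axes, zero at the start; "torque": the same for the moment, N m; "width": finger opening in mm; "gripper_force": force on a finger pad.
Only numpy, scipy, OpenCV 4.12 (cv2) and the standard library are available. Lean on these libraries where they do the work, as an engineer would, in place of code of your own. Each camera call takes 0.05 s, during which the arm holds its last target. There are 200 camera calls.

## Working session

There is one attempt and no reset: what is moved stays moved. The work goes in short steps, Python scripts to look and compute and a shell command to move; the robot and the scene stay as the last step left them, time stands still between calls to the robot, and variables do not carry over. Pictures are saved under pics/ and viewed, at most 11 in all, crops included, and the job is handed in when it is done.

```bash
ls; mkdir -p pics
python3 - <<'E'
from cell import ctrl
import cv2,numpy as np
s=ctrl.read_state();print(s)
for n in("top","side","wrist"):
    print(n,ctrl.calibration(n)); cv2.imwrite(f"pics/{n}0.png",ctrl.get_image(n))
a=[cv2.imread(f"pics/{n}0.png") for n in("top","side")]
E
```

```text
cell.py
nudge.py
pics
{'clock': 0.0, 'qpos': array([-1.19177443,  0.62933223,  0.03845139,  1.51836365, -0.02700998,
        0.99630474, -0.02001059]), 'qd': array([-0.00093623, -0.00084847,  0.00128632, -0.00037949,  0.00063169,
        0.00070476, -0.00176279]), 'tau': array([ 1.40570464e-04, -5.63419461e+01,  1.22629791e+00, -1.93448639e+01,
        1.09810082e-02,  1.05174558e-02,  1.59197054e-05]), 'eef_pos': array([279.40086045, 586.19518359, 230.39966246]), 'tool_rot': array([-3.13970303e+00,  2.14078194e-05,  2.69674722e+00]), 'force': array([ 0.90357155, -0.60750944, -0.66407182]), 'torque': array([ 0.03155486, -0.00542097, -0.00658152]), 'gripper_force': 0.0, 'width': 85.47154517122199}
top {'fx': 378.66337347016804, 'fy': 378.66337347016804, 'cx': 257.4912249221758, 'cy': 189.00636991030905, 'rvec': array([ 2.11211304, -2.15147576,  0.12387572]), 'tvec': array([-61.56568663, 548.44983397, 834.8012204 ])}
side {'fx': 397.5464740651348, 'fy': 397.5464740651348, 'cx': 253.13260898629684, 'cy': 191.00599315888576, 'rvec': array([2.3539509 , 0.00600481, 0.0182926 ]), 'tvec': array([-530.85922111,  -47.65065207, 1035.24666195])}
wrist {'fx': 277.1295440286295, 'fy': 277.1295440286295, 'cx': 255.02819549558942, 'cy': 189.90511753547744, 'hand_eye': array([[ 6.57311412e-04, -9.61055465e-01, -2.76354773e-01,
         7.03130627e+01],
       [ 9.99998608e-01,  1.05551499e-03, -1.29217220e-03,
        -2.59128262e-01],
       [ 1.53354577e-03, -2.76353539e-01,  9.61054821e-01,
        -1.42173568e+02],
       [ 0.00000000e+00,  0.00000000e+00,  0.00000000e+00,
         1.00000000e+00]])}
```

View pics/top0.png

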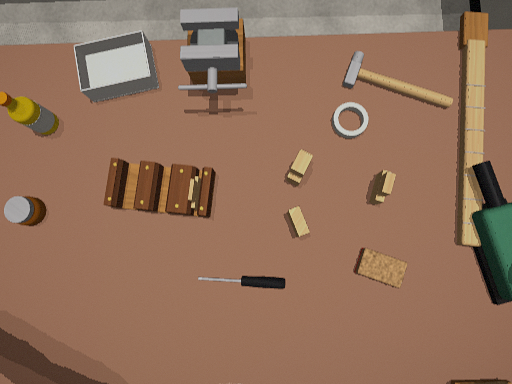

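View pics/side0.png

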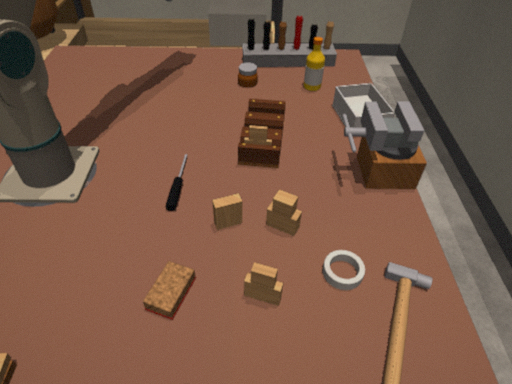

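Top view: thick heel near (300,167), thin heel near (385,187), offcut (298,221), gauge around (160,188) with its wide slot at the left (127) and its plate slot at (195,190). Side view: heels at (284,212) and (264,282), offcut (228,211). Enlarging both.

```bash
cat > h.py <<'E'
import cv2,numpy as np
from cell import ctrl
from scipy.spatial.transform import Rotation as R
def cam(n,s=None):
    c=ctrl.calibration(n);K=np.array([[c['fx'],0,c['cx']],[0,c['fy'],c['cy']],[0,0,1]])
    if n=='wrist':
        T=np.eye(4);T[:3,:3]=R.from_euler('xyz',s['tool_rot']).as_matrix();T[:3,3]=s['eef_pos'];T=T@c['hand_eye']
        Rw=T[:3,:3].T;return K,Rw,-Rw@T[:3,3]
    return K,cv2.Rodrigues(c['rvec'])[0],c['tvec']
def ray(C,uv):
    K,Rw,t=C;d=Rw.T@np.linalg.inv(K)@[uv[0],uv[1],1.];return -Rw.T@t,d/np.linalg.norm(d)
def onz(C,uv,z):
    o,d=ray(C,uv);return o+d*(z-o[2])/d[2]
def tri(C1,p1,C2,p2):
    o,d=ray(C1,p1);q,e=ray(C2,p2);a=np.linalg.lstsq(np.c_[d,-e],q-o,rcond=None)[0]
    A,B=o+d*a[0],q+e*a[1];return (A+B)/2,np.linalg.norm(A-B)
def proj(C,P):
    K,Rw,t=C;p=K@(Rw@np.array(P,float)+t);return p[:2]/p[2]
E
python3 - <<'E'
from h import *
a=cv2.imread("pics/top0.png");b=cv2.imread("pics/side0.png")
x=cv2.resize(a[145:245,270:402],None,fx=6,fy=6,interpolation=cv2.INTER_CUBIC)
cv2.imwrite("pics/tc.png",x)
y=cv2.resize(b[90:310,195:315],None,fx=2.7,fy=2.7,interpolation=cv2.INTER_CUBIC)
z=cv2.resize(a[150:225,95:225],None,fx=3.5,fy=3.5,interpolation=cv2.INTER_CUBIC)
cv=np.zeros((600,800,3),np.uint8);cv[:y.shape[0],:y.shape[1]]=y;cv[:z.shape[0],330:330+z.shape[1]]=z
cv2.imwrite("pics/sc.png",cv)
h=cv2.cvtColor(a,cv2.COLOR_BGR2HSV)
for p in [(304,159),(292,180),(385,178),(390,182),(298,218),(330,200),(195,190)]:print(p,h[p[1],p[0]])
E
```

```text
(304, 159) [ 23  88 202]
(292, 180) [ 17 128  72]
(385, 178) [ 17 119 159]
(390, 182) [ 18 108 199]
(298, 218) [ 21  91 202]
(330, 200) [ 10 104 159]
(195, 190) [ 16 125  88]
```

View pics/tc.png

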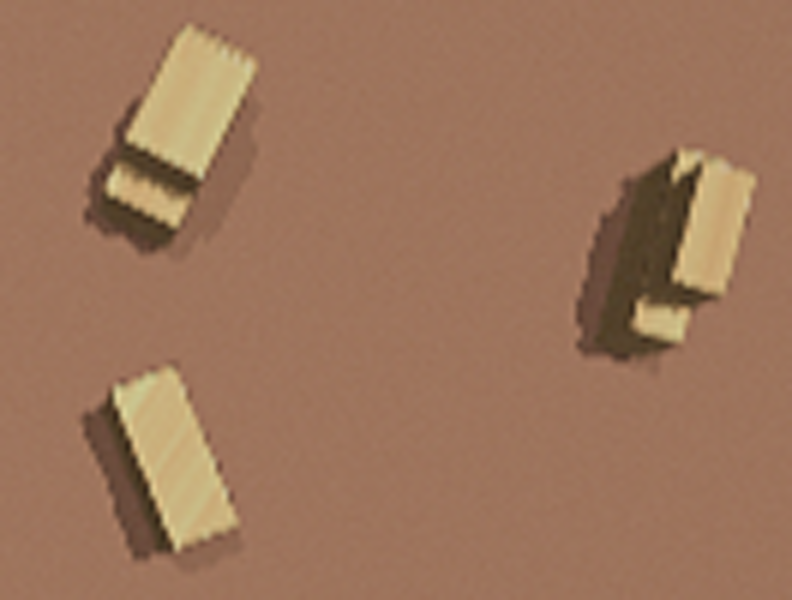

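View pics/sc.png

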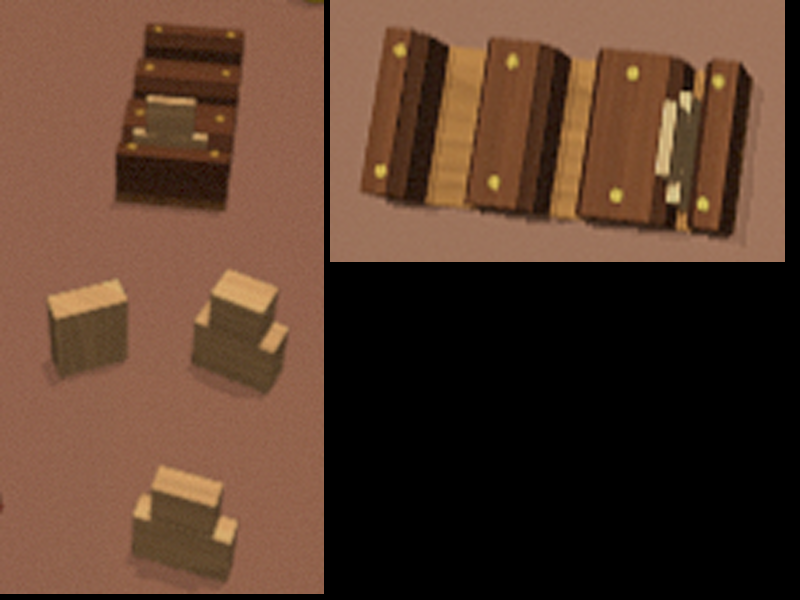

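Top crop: thick tenon top corners (190,24),(258,64),(200,181),(124,140); thin (702,158),(756,178),(720,297),(672,283). Side crop: tenon tops centred (244,293) and (187,486); the gauge has 8 brass pins on its top in both views, which is ideal for triangulating it.

Run:
```python
from h import *
T,S=cam('top'),cam('side')
f=lambda p,s,o:(np.array(p,float)+.5)/s-.5+o
t=lambda p:f(p,6,(270,145)); sd=lambda p:f(p,2.7,(195,90)); g=lambda p:f(np.array(p)-(330,0),3.5,(95,150))
B={'thick':([(190,24),(258,64),(200,181),(124,140)],[(228,270),(278,289),(262,313),(210,300)]),
'thin':([(702,158),(756,178),(720,297),(672,283)],[(158,466),(222,485),(215,505),(151,487)]),
'off':([(170,366),(238,524),(176,550),(112,388)],[(49,298),(122,283),(127,298),(54,317)])}
for n,(a,b) in B.items():
    a=np.array([t(p) for p in a]);b=np.array([sd(p) for p in b])
    P,e=tri(T,a.mean(0),S,b.mean(0));z={'off':75}.get(n,95)
    for C,q in((T,a),(S,b)):
        W=np.array([onz(C,p,z) for p in q]);print(n,W.mean(0).round(1),'edges',[tuple((W[(i+1)%4]-W[i])[:2].round(1)) for i in range(4)])
    print('  tri',P.round(1),e.round(1))
ts=[(400,50),(380,171),(512,61),(494,182),(633,72),(616,195),(718,81),(703,204)]
ss=[(158,30),(228,35),(150,67),(226,73),(140,113),(220,118),(132,147),(214,154)]
tw=[onz(T,g(p),62).round(1) for p in ts];sw=[onz(S,sd(p),62).round(1) for p in ss]
print(np.array(tw)[:,:2]);print(np.array(sw)[:,:2])
```

```text
thick [ 597.2 -170.5   95. ] edges [(np.float64(-15.5), np.float64(-24.1)), (np.float64(-42.7), np.float64(22.4)), (np.float64(15.7), np.float64(26.9)), (np.float64(42.5), np.float64(-25.2))]
thick [ 597.9 -176.2   95. ] edges [(np.float64(38.8), np.float64(-20.9)), (np.float64(-14.6), np.float64(-26.3)), (np.float64(-40.0), np.float64(13.5)), (np.float64(15.8), np.float64(33.8))]
  tri [ 598.5 -171.    89.4] 0.3
thin [ 546.8 -353.6   95. ] edges [(np.float64(-7.7), np.float64(-18.6)), (np.float64(-42.6), np.float64(15.6)), (np.float64(5.4), np.float64(16.6)), (np.float64(45.0), np.float64(-13.5))]
thin [ 548.2 -357.2   95. ] edges [(np.float64(43.0), np.float64(-14.9)), (np.float64(-5.3), np.float64(-15.7)), (np.float64(-42.4), np.float64(13.7)), (np.float64(4.7), np.float64(17.0))]
  tri [ 547.9 -354.8   91. ] 1.2
off [ 470.4 -161.    75. ] edges [(np.float64(-57.7), np.float64(-22.7)), (np.float64(-8.9), np.float64(22.6)), (np.float64(59.0), np.float64(21.4)), (np.float64(7.6), np.float64(-21.3))]
off [ 473.2 -165.3   75. ] edges [(np.float64(58.8), np.float64(17.9)), (np.float64(4.4), np.float64(-17.1)), (np.float64(-57.8), np.float64(-21.8)), (np.float64(-5.5), np.float64(20.9))]
  tri [ 471.6 -161.3   70.4] 2.2
[[608.8 254.7]
 [529.1 264.7]
 [599.8 180.4]
 [520.5 190. ]
 [590.7 100.7]
 [510.5 110.6]
 [583.5  45.1]
 [503.6  54.5]]
[[530.5 257. ]
 [607.1 248.7]
 [522.  185.4]
 [601.6 176. ]
 [512.3 104.5]
 [592.   97.8]
 [505.2  49.8]
 [583.8  40.5]]
```

Both views agree to about 5 mm; the gauge is at yaw ≈ -7° near (556,149), thick yaw ≈ -29°, thin ≈ -18°. Wrist views next to refine these.

```bash
cat >> h.py <<'E'
def go(x,y,z,yaw):
    s=ctrl.read_state();d=np.array([x,y,z])-s['eef_pos'];r=R.from_euler('xyz',[np.pi,0,yaw])
    rv=(R.from_euler('xyz',s['tool_rot']).inv()*r).as_rotvec()
    t=r.inv().apply(d);print('t',s['clock'],'rot',rv.round(3),'then',t.round(1),'rows',np.ceil(np.linalg.norm(t)/50))
E
python3 - <<'E'
from h import *
go(556,150,235,3.018)
E
```

```text
t 0.15 rot [-0.001 -0.    -0.321] then [-328.2 -398.9   -4.4] rows 11.0
```

```bash
python3 nudge.py '[[0,0,0,0,0,-0.107,85],[0,0,0,0,0,-0.107,85],[0,0,0,0,0,-0.107,85],[-29.8,-36.3,-0.4,0,0,0,85],[-29.8,-36.3,-0.4,0,0,0,85],[-29.8,-36.3,-0.4,0,0,0,85],[-29.8,-36.3,-0.4,0,0,0,85],[-29.8,-36.3,-0.4,0,0,0,85],[-29.8,-36.3,-0.4,0,0,0,85],[-29.8,-36.3,-0.4,0,0,0,85],[-29.8,-36.3,-0.4,0,0,0,85],[-29.8,-36.3,-0.4,0,0,0,85]]'; python3 nudge.py '[[-29.8,-36.3,-0.4,0,0,0,85],[-29.8,-36.3,-0.4,0,0,0,85],[0,0,0,0,0,0,85],[0,0,0,0,0,0,85],[0,0,0,0,0,0,85]]'
python3 - <<'E'
from h import *
s=ctrl.read_state();i=ctrl.get_image('wrist');cv2.imwrite('pics/wg.png',i);print(s['eef_pos'],s['tool_rot'])
T=cam('top')
from json import dump
dump(dict(eef_pos=list(s['eef_pos']),tool_rot=list(s['tool_rot'])),open('wg.json','w'))
h=cv2.cvtColor(i,cv2.COLOR_BGR2HSV);print(h[::60,::80].tolist()[3])
C=cam('wrist',s)
for p in [(608,252,62),(527,262,62),(599,178,62),(519,188,62),(590,99,62),(510,109,62),(583,43,62),(503,52,62),(597,-172,95)]:print(p,proj(C,p).round(0))
go(575,-260,235,2.7)
E
```

```text
clock: 1.35
eef_pos: [506.1, 227.7, 234.9]
tool_rot: [-3.142, -0.0, 3.018]
force: [0.6, 1.2, -1.0]
width: 84.7
gripper_force: 0.0
clock: 1.85
eef_pos: [554.9, 151.3, 235.4]
tool_rot: [3.141, -0.001, 3.019]
force: [-0.2, 0.6, -0.7]
width: 84.8
gripper_force: 0.0
[554.87951836 151.28915541 235.44928451] [ 3.14090663e+00 -1.12887261e-03  3.01924035e+00]
[[10, 91, 169], [10, 88, 174], [11, 140, 138], [10, 141, 85], [15, 133, 186], [9, 92, 174], [9, 89, 170]]
(608, 252, 62) [344. 206.]
(527, 262, 62) [350. 138.]
(599, 178, 62) [282. 206.]
(519, 188, 62) [284. 139.]
(590, 99, 62) [216. 207.]
(510, 109, 62) [213. 139.]
(583, 43, 62) [169. 207.]
(503, 52, 62) [162. 139.]
(597, -172, 95) [-24. 250.]
t 1.9 rot [ 0.001 -0.001  0.32 ] then [-194.3 -363.6    0.5] rows 9.0
```

View pics/wg.png

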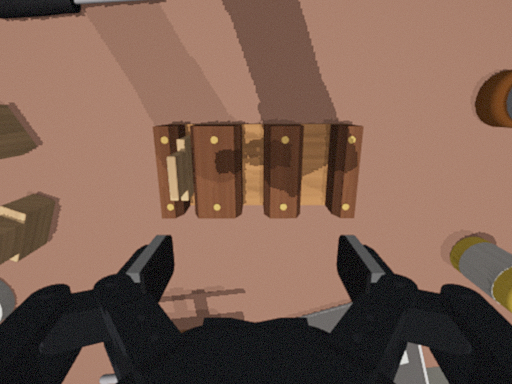

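Wrist view: pins at (165,140)…(346,207), within ~2 px of the prediction; middle slot floor spans columns ≈242–264, wide slot ≈303–329. Measuring these precisely, then moving on to a view between the two heels.

```bash
python3 - <<'E'
from h import *
import json
s={k:np.array(v) for k,v in json.load(open('wg.json')).items()};C=cam('wrist',s)
i=cv2.imread('pics/wg.png');h=cv2.cvtColor(i,cv2.COLOR_BGR2HSV).astype(int)
m=((h[...,0]>18)&(h[...,0]<30)&(h[...,1]>130)&(h[...,2]>130)).astype(np.uint8);m[:125]=0;m[220:]=0;m[:,:150]=0;m[:,365:]=0
n,_,st,ce=cv2.connectedComponentsWithStats(m)
W=[onz(C,c,62) for c,q in zip(ce[1:],st[1:]) if 4<q[4]<80]
for w in sorted(W,key=lambda w:(-round(w[1]/15),w[0])):print(w.round(1))
f=((h[...,0]>=13)&(h[...,0]<18)&(h[...,2]>110)).astype(int)
for r in (135,170,185,198):
    x=np.where(f[r])[0];x=x[(x>230)&(x<340)];e=[];
    g=np.split(x,np.where(np.diff(x)>5)[0]+1)
    for k in g:
        if len(k)>5: print(r,k[0],k[-1],[onz(C,(u,r),12).round(1)[:2] for u in(k[0]-.5,k[-1]+.5)])
E
python3 nudge.py '[[0,0,0,0,0,0.107,85],[0,0,0,0,0,0.107,85],[0,0,0,0,0,0.107,85],[-21.6,-40.4,0,0,0,0,85],[-21.6,-40.4,0,0,0,0,85],[-21.6,-40.4,0,0,0,0,85],[-21.6,-40.4,0,0,0,0,85],[-21.6,-40.4,0,0,0,0,85],[-21.6,-40.4,0,0,0,0,85],[-21.6,-40.4,0,0,0,0,85],[-21.6,-40.4,0,0,0,0,85],[-21.6,-40.4,0,0,0,0,85]]'; python3 nudge.py '[[0,0,0,0,0,0,85],[0,0,0,0,0,0,85],[0,0,0,0,0,0,85]]'
python3 - <<'E'
from h import *
import json
s=ctrl.read_state();i=ctrl.get_image('wrist');cv2.imwrite('pics/wb.png',i);print(s['eef_pos'],s['tool_rot'])
json.dump(dict(eef_pos=list(s['eef_pos']),tool_rot=list(s['tool_rot'])),open('wb.json','w'))
C=cam('wrist',s);a=np.vstack([proj(C,(597.5,-172,95)),proj(C,(547,-355,95))]);print(a)
x0,y0=np.maximum(a.min(0)-40,0).astype(int);x1,y1=np.minimum(a.max(0)+40,(512,384)).astype(int)
k=min(800/(x1-x0),600/(y1-y0));print(x0,y0,k);cv2.imwrite('pics/wbc.png',cv2.resize(i[y0:y1,x0:x1],None,fx=k,fy=k,interpolation=cv2.INTER_CUBIC)[:600,:800])
E
```

```text
[529.4 262.2  62. ]
[520.  188.8  62. ]
[512.1 111.4  62. ]
[506.8  55.1  62. ]
[502.   51.7  62. ]
135 244 263 [array([513.4, 140.7]), array([516.6, 166.5])]
135 304 326 [array([522.9, 218.1]), array([526.5, 247.7])]
170 243 263 [array([559.2, 133.3]), array([562.6, 161.3])]
170 302 327 [array([568.8, 212. ]), array([573. , 246.7])]
185 243 262 [array([579.9, 130.5]), array([583.2, 157.6])]
185 301 325 [array([589.5, 209.1]), array([593.6, 242.9])]
198 243 263 [array([598.3, 128. ]), array([601.8, 156.8])]
198 300 325 [array([607.9, 206.3]), array([612.2, 242. ])]
clock: 3.1
eef_pos: [575.3, -261.4, 235.8]
tool_rot: [3.141, -0.0, 2.7]
force: [1.9, -0.3, -1.6]
width: 85.0
gripper_force: 0.0
clock: 3.4
eef_pos: [575.3, -258.8, 235.5]
tool_rot: [3.14, -0.001, 2.7]
force: [-0.6, 0.5, -0.4]
width: 85.0
gripper_force: 0.0
[ 575.31961704 -258.78195359  235.48185386] [ 3.13982015e+00 -9.94872608e-04  2.70032994e+00]
[[340.49983744 164.07430227]
 [162.40749457 194.06139009]]
122 124 3.10077519379845
```

View pics/wbc.png

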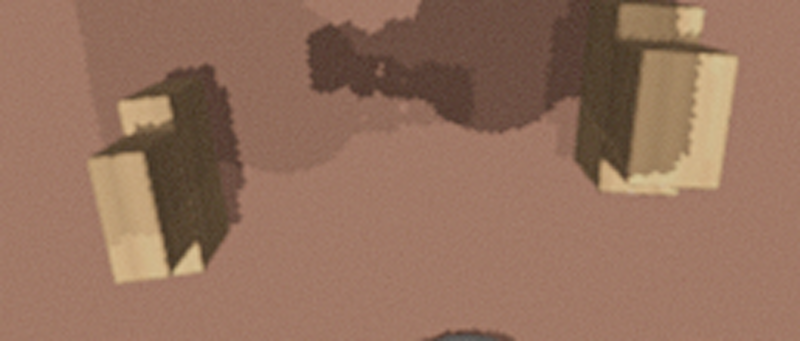

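Wrist crop: thin tenon top corners (90,157),(146,152),(169,275),(115,284); thick (641,50),(738,57),(719,188),(627,180).

Run:
```python
from h import *
import json
s={k:np.array(v) for k,v in json.load(open('wb.json')).items()};C=cam('wrist',s);T,S=cam('top'),cam('side')
f=lambda p,s,o:(np.array(p,float)+.5)/s-.5+o
D={'thin':[(90,157),(146,152),(169,275),(115,284)],'thick':[(641,50),(738,57),(719,188),(627,180)]}
tc={'thick':(193,102.25),'thin':(712.5,229)};sc={'thick':(244.5,293),'thin':(186.5,485.75)}
for n,q in D.items():
    q=np.array([f(p,3.10078,(122,124)) for p in q]);c=q.mean(0)
    a=f(tc[n],6,(270,145));b=f(sc[n],2.7,(195,90))
    W=np.array([onz(C,p,95) for p in q]);print(n,W.mean(0).round(1),[tuple((W[(i+1)%4]-W[i])[:2].round(1).tolist()) for i in range(4)])
    l=(W[2]+W[3]-W[0]-W[1]);print(' yaw',np.arctan2(l[1],l[0]).round(3), 'tri wrist/top',tri(C,c,T,a)[0].round(1),'wrist/side',tri(C,c,S,b)[0].round(1))
go(597.5,-171,235,2.63)
```

```text
thin [ 547.6 -353.8   95. ] [(6.5, 17.9), (41.7, -14.9), (-5.2, -18.8), (-43.1, 15.8)]
 yaw -0.348 tri wrist/top [ 547.  -353.9   94.1] wrist/side [ 548.  -355.1   91.6]
thick [ 596.2 -170.6   95. ] [(15.6, 27.8), (39.2, -20.5), (-16.0, -27.3), (-38.8, 20.0)]
 yaw -0.48 tri wrist/top [ 596.7 -170.4   94.2] wrist/side [ 598.6 -168.6   86.8]
t 3.45 rot [ 0.002 -0.001  0.071] then [23.7 87.3  0.6] rows 2.0
```

Run:
```python
from h import *
go(597,-170.5,56,2.64)
```

```text
t 3.45 rot [ 0.002 -0.001  0.061] then [ 23.5  87.7 179.6] rows 5.0
```

```bash
python3 nudge.py '[[0,0,0,0.002,-0.001,0.061,75],[11.7,43.8,0,0,0,0,75],[11.8,43.9,0,0,0,0,75],[0,0,40,0,0,0,75],[0,0,40,0,0,0,75],[0,0,40,0,0,0,75],[0,0,35,0,0,0,75],[0,0,24.6,0,0,0,75],[0,0,0,0,0,0,75],[0,0,0,0,0,0,75]]'
python3 - <<'E'
from h import *
go(597,-170.5,56,2.64)
E
```

```text
clock: 4.45
eef_pos: [597.1, -172.6, 56.3]
tool_rot: [-3.14, 0.001, 2.638]
force: [-0.4, -0.4, -0.4]
width: 74.8
gripper_force: 0.0
t 4.45 rot [-0.001  0.001 -0.002] then [1.1 1.8 0.3] rows 1.0
```

```bash
python3 nudge.py '[[1,1.5,0,0,0,0,60],[0,0,0,0,0,0,0],[0,0,0,0,0,0,0],[0,0,0,0,0,0,0],[0,0,0,0,0,0,0],[0,0,0,0,0,0,0],[0,0,0,0,0,0,0],[0,0,0,0,0,0,0],[0,0,0,0,0,0,0]]'
python3 nudge.py '[[0,0,-20,0,0,0,0],[0,0,-30,0,0,0,0],[0,0,-30,0,0,0,0],[0,0,-10,0,0,0,0],[0,0,0,0,0,0,0],[0,0,0,0,0,0,0]]'
python3 - <<'E'
from h import *
go(565.5,227.4,150,3.018)
cv2.imwrite('pics/s1.png',ctrl.get_image('side')[100:350,150:400])
E
```

```text
clock: 5.35
eef_pos: [597.3, -172.2, 57.3]
tool_rot: [-3.141, 0.003, 2.636]
force: [-1.1, 0.8, 6.7]
width: 31.5
gripper_force: 60.6
clock: 5.95
eef_pos: [595.6, -171.9, 144.8]
tool_rot: [-3.139, -0.001, 2.636]
force: [-0.7, 0.5, -1.7]
width: 31.2
gripper_force: 59.9
t 5.95 rot [-0.002 -0.001 -0.382] then [ 79.1 392.5  -5.2] rows 9.0
```

Grip holds at 31 mm opening. Raising to clear the plate, then travelling to the wide slot.

```bash
python3 nudge.py '[[0,0,-20,0,0,-0.128,0],[0,0,-20,0,0,-0.127,0],[0,0,0,0,0,-0.127,0],[8.8,43.6,0,0,0,0,0],[8.8,43.6,0,0,0,0,0],[8.8,43.6,0,0,0,0,0],[8.8,43.6,0,0,0,0,0],[8.8,43.6,0,0,0,0,0],[8.8,43.6,0,0,0,0,0],[8.8,43.6,0,0,0,0,0],[8.8,43.6,0,0,0,0,0],[8.8,43.6,0,0,0,0,0]]'
python3 nudge.py '[[0,0,0,0,0,0,0],[0,0,0,0,0,0,0],[0,0,0,0,0,0,0],[0,0,0,0,0,0,0]]'
python3 - <<'E'
from h import *
s=ctrl.read_state()
go(565.5,227.4,132,3.018)
cv2.imwrite('pics/w2.png',ctrl.get_image('wrist'))
E
```

```text
clock: 7.2
eef_pos: [565.0, 228.5, 183.1]
tool_rot: [-3.138, -0.002, 3.018]
force: [1.3, 0.4, -1.9]
width: 31.7
gripper_force: 60.1
clock: 7.6
eef_pos: [566.5, 224.9, 184.4]
tool_rot: [-3.138, -0.0, 3.015]
force: [-0.5, -0.9, -0.9]
width: 31.4
gripper_force: 60.2
t 7.6 rot [-0.004 -0.    -0.003] then [ 1.3  2.3 52.4] rows 2.0
```

View pics/w2.png

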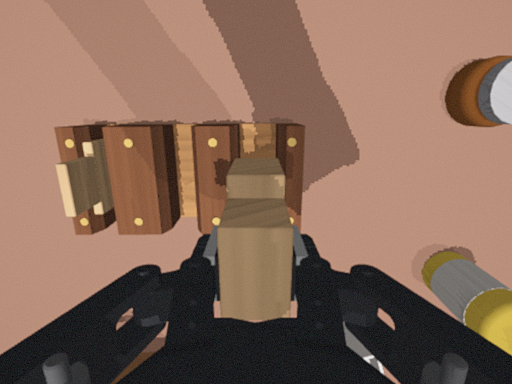

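Block hangs square (centre column ≈256) over the wide slot (floor ≈243–276); correcting 2 mm and lowering.

```bash
python3 nudge.py '[[1.3,2.2,0,-0.004,0,-0.003,0],[0,0,30,0,0,0,0],[0,0,30,0,0,0,0],[0,0,15,0,0,0,0],[0,0,0,0,0,0,0],[0,0,0,0,0,0,0]]'
python3 - <<'E'
from h import *
go(565.5,227.4,70,3.018)
E
python3 nudge.py '[[0,0,8,0,0,0,0],[0,0,8,0,0,0,0],[0,0,8,0,0,0,0],[0,0,0,0,0,0,0]]'
```

```text
clock: 8.25
eef_pos: [565.8, 229.5, 110.4]
tool_rot: [3.139, 0.001, 3.02]
force: [-0.2, 0.2, -0.9]
width: 31.6
gripper_force: 60.3
t 8.25 rot [0.002 0.001 0.002] then [ 0.  -2.1 40.4] rows 1.0
clock: 8.65
eef_pos: [564.4, 229.3, 84.7]
tool_rot: [3.141, -0.002, 3.021]
force: [-0.2, -0.1, -1.5]
width: 31.2
gripper_force: 60.5
```

```bash
python3 nudge.py '[[0,0,5,0,0,0,0],[0,0,4,0,0,0,0],[0,0,3,0,0,0,0],[0,0,0,0,0,0,0]]'
python3 nudge.py '[[0,0,0,0,0,0,0],[0,0,2,0,0,0,0],[0,0,0,0,0,0,0]]'
```

```text
clock: 9.05
eef_pos: [565.0, 229.6, 73.5]
tool_rot: [3.14, -0.001, 3.021]
force: [0.2, -0.7, -1.8]
width: 31.4
gripper_force: 60.5
clock: 9.35
eef_pos: [565.3, 229.7, 71.9]
tool_rot: [3.14, 0.0, 3.021]
force: [0.1, -0.4, -1.7]
width: 31.6
gripper_force: 60.5
```

```bash
python3 nudge.py '[[0,0,1.5,0,0,0,0],[0,0,1,0,0,0,0],[0,0,0,0,0,0,0]]'
python3 nudge.py '[[0,0,0,0,0,0,50],[0,0,0,0,0,0,50],[0,0,0,0,0,0,50],[0,0,0,0,0,0,50]]'
python3 nudge.py '[[0,0,-30,0,0,0,50],[0,0,-40,0,0,0,50],[0,0,-40,0,0,0,50],[0,0,-40,0,0,0,70],[0,0,0,0,0,0,75],[0,0,0,0,0,0,75]]'
python3 - <<'E'
from h import *
import json
s=ctrl.read_state();i=ctrl.get_image('wrist');cv2.imwrite('pics/w3.png',i)
t=ctrl.get_image('top')[145:235,95:235];d=ctrl.get_image('side')[85:160,220:310]
cv=np.zeros((600,800,3),np.uint8)
cv[:384,:512]=i
cv[384:384+216,:336]=cv2.resize(t,None,fx=2.4,fy=2.4)
cv[384:384+210,400:652]=cv2.resize(d,None,fx=2.8,fy=2.8)
cv2.imwrite('pics/c3.png',cv)
go(547.5,-354,235,2.81)
E
```

```text
clock: 9.65
eef_pos: [565.4, 229.7, 69.5]
tool_rot: [3.14, 0.0, 3.021]
force: [0.4, -0.1, -0.8]
width: 31.3
gripper_force: 60.4
clock: 10.05
eef_pos: [565.4, 229.7, 69.6]
tool_rot: [3.14, 0.0, 3.021]
force: [-0.0, -0.1, -0.5]
width: 49.9
gripper_force: 0.0
clock: 10.65
eef_pos: [565.7, 229.6, 220.6]
tool_rot: [3.139, 0.002, 3.021]
force: [0.1, 0.3, -0.2]
width: 75.0
gripper_force: 0.0
t 10.8 rot [ 0.    -0.002  0.211] then [-173.9 -556.7  -17. ] rows 12.0
```

View pics/c3.png

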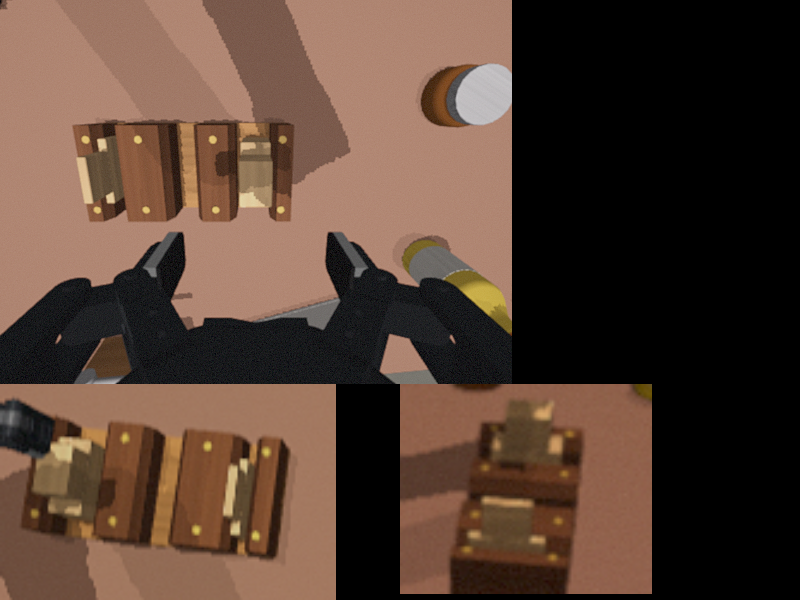

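The thick heel sits in the wide slot, inside both ends (wrist rows 140–208 within 124–220). Now the thin heel.

```bash
python3 nudge.py '[[0,0,0,0,0,0.105,75],[0,0,0,0,0,0.106,75],[-14.5,-46.4,-1,0,0,0,75],[-14.5,-46.4,-1,0,0,0,75],[-14.5,-46.4,-1,0,0,0,75],[-14.5,-46.4,-1,0,0,0,75],[-14.5,-46.4,-1,0,0,0,75],[-14.5,-46.4,-1,0,0,0,75],[-14.5,-46.4,-1,0,0,0,75],[-14.5,-46.4,-1,0,0,0,75],[-14.5,-46.4,-1,0,0,0,75],[-14.5,-46.4,-1,0,0,0,75]]'
python3 nudge.py '[[-14.5,-46.4,0,0,0,0,75],[-14.5,-46.4,0,0,0,0,75],[0,0,0,0,0,0,75],[0,0,0,0,0,0,75],[0,0,0,0,0,0,75]]'
python3 - <<'E'
from h import *
go(547.4,-354.2,56,2.81)
s=ctrl.read_state();i=ctrl.get_image('wrist');C=cam('wrist',s)
c=proj(C,(547.4,-354.2,94)).round().astype(int);print(c,s['eef_pos'],s['tool_rot'])
x0,y0=c-45
cv2.imwrite('pics/w4.png',cv2.resize(i[y0:y0+90,x0:x0+90],None,fx=5,fy=5,interpolation=cv2.INTER_CUBIC))
import json;json.dump(dict(eef_pos=list(s['eef_pos']),tool_rot=list(s['tool_rot'])),open('w4.json','w'))
E
```

```text
clock: 12.0
eef_pos: [550.2, -258.1, 227.1]
tool_rot: [3.139, -0.003, 2.81]
force: [0.7, -0.2, 0.4]
width: 75.1
gripper_force: 0.0
clock: 12.5
eef_pos: [548.4, -351.8, 227.2]
tool_rot: [3.138, -0.003, 2.811]
force: [0.2, 0.8, 0.6]
width: 75.2
gripper_force: 0.0
t 12.5 rot [ 0.004 -0.003  0.001] then [  0.2  -2.6 171.2] rows 4.0
[253 182] [ 548.41063184 -351.76347951  227.15026636] [ 3.13791652e+00 -2.54096905e-03  2.81126996e+00]
```

View pics/w4.png

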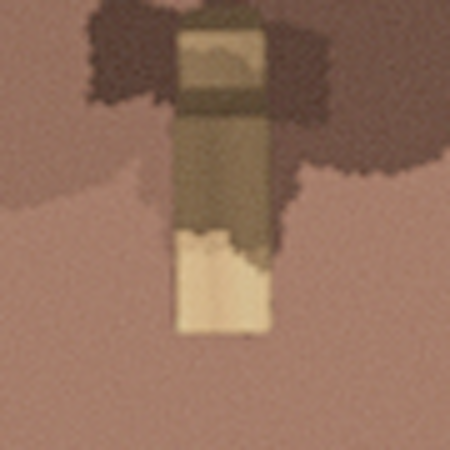

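Block is centred at crop (223,224), matching the prediction (225,225), and square to the tool. Descend and grip.

```bash
python3 nudge.py '[[0.2,-2.6,0,0.004,-0.003,0.001,75],[0,0,40,0,0,0,75],[0,0,40,0,0,0,75],[0,0,40,0,0,0,75],[0,0,35,0,0,0,75],[0,0,15,0,0,0,60],[0,0,0,0,0,0,50],[0,0,0,0,0,0,40]]'
python3 nudge.py '[[0,0,0,0,0,0,0],[0,0,0,0,0,0,0],[0,0,0,0,0,0,0],[0,0,0,0,0,0,0],[0,0,0,0,0,0,0],[0,0,0,0,0,0,0],[0,0,0,0,0,0,0]]'
python3 nudge.py '[[0,0,-20,0,0,0,0],[0,0,-35,0,0,0,0],[0,0,-40,0,0,0,0],[0,0,-40,0,0,0,0],[0,0,0,0,0,0,0],[0,0,0,0,0,0,0]]'
python3 - <<'E'
from h import *
go(555.5,148,190,3.018)
E
```

```text
clock: 13.35
eef_pos: [548.8, -356.8, 59.8]
tool_rot: [-3.139, 0.005, 2.809]
force: [-0.6, -0.3, -0.3]
width: 39.9
gripper_force: 0.0
clock: 14.05
eef_pos: [549.0, -357.4, 60.6]
tool_rot: [-3.139, 0.006, 2.809]
force: [-1.1, 0.7, 5.7]
width: 19.1
gripper_force: 62.6
clock: 14.65
eef_pos: [547.7, -356.4, 194.8]
tool_rot: [-3.139, 0.005, 2.809]
force: [0.2, 0.2, -1.7]
width: 19.3
gripper_force: 61.8
t 14.65 rot [-0.003  0.005 -0.209] then [ 54.4 501.6   4.8] rows 11.0
```

```bash
python3 nudge.py '[[0,0,0,0,0,-0.105,0],[0,0,0,0,0,-0.104,0],[5,45.6,0,0,0,0,0],[5,45.6,0,0,0,0,0],[5,45.6,0,0,0,0,0],[5,45.6,0,0,0,0,0],[5,45.6,0,0,0,0,0],[5,45.6,0,0,0,0,0],[5,45.6,0,0,0,0,0],[5,45.6,0,0,0,0,0],[5,45.6,0,0,0,0,0],[5,45.6,0,0,0,0,0]]'
python3 nudge.py '[[4.4,45.6,0,0,0,0,0],[0,0,0,0,0,0,0],[0,0,0,0,0,0,0],[0,0,0,0,0,0,0],[0,0,0,0,0,0,0]]'
python3 - <<'E'
from h import *
go(555.5,148,120,3.018)
cv2.imwrite('pics/w5.png',ctrl.get_image('wrist'))
E
```

```text
clock: 15.85
eef_pos: [552.5, 104.0, 190.4]
tool_rot: [-3.138, -0.001, 3.018]
force: [1.1, 0.7, -0.3]
width: 19.5
gripper_force: 61.7
clock: 16.35
eef_pos: [555.2, 146.1, 191.4]
tool_rot: [-3.137, 0.001, 3.015]
force: [-1.2, -0.4, -0.6]
width: 19.1
gripper_force: 61.7
t 16.35 rot [-0.004  0.001 -0.003] then [-0.1  1.9 71.4] rows 2.0
```

View pics/w5.png

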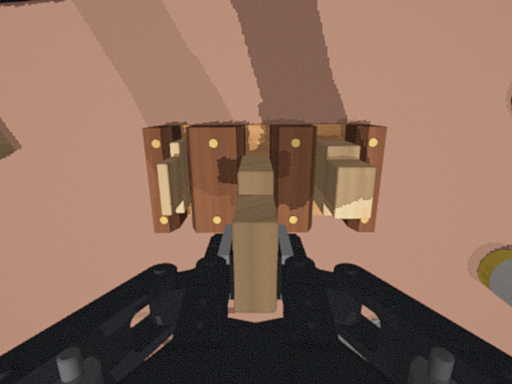

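Block centre ≈255 vs slot ≈258 (floor 247–270): shift 2 mm and lower.

```bash
python3 nudge.py '[[0,1.9,0,0,0,-0.003,0],[0,0,30,0,0,0,0],[0,0,30,0,0,0,0],[0,0,12,0,0,0,0],[0,0,0,0,0,0,0],[0,0,0,0,0,0,0]]'
python3 nudge.py '[[0,0,8,0,0,0,0],[0,0,8,0,0,0,0],[0,0,8,0,0,0,0],[0,0,0,0,0,0,0]]'
python3 nudge.py '[[0,0,6,0,0,0,0],[0,0,6,0,0,0,0],[0,0,6,0,0,0,0],[0,0,0,0,0,0,0],[0,0,0,0,0,0,0]]'
```

```text
clock: 17.0
eef_pos: [556.5, 149.9, 120.7]
tool_rot: [-3.139, 0.003, 3.02]
force: [0.4, -1.0, -1.4]
width: 19.2
gripper_force: 61.8
clock: 17.4
eef_pos: [554.9, 149.7, 94.8]
tool_rot: [-3.138, 0.0, 3.021]
force: [-0.8, 0.3, -1.3]
width: 19.1
gripper_force: 61.8
clock: 17.9
eef_pos: [555.8, 149.8, 77.7]
tool_rot: [-3.139, 0.002, 3.021]
force: [0.4, 0.3, -1.2]
width: 19.1
gripper_force: 61.8
```

```bash
python3 nudge.py '[[0,0,3,0,0,0,0],[0,0,2,0,0,0,0],[0,0,0,0,0,0,0],[0,0,0,0,0,0,0]]'
python3 nudge.py '[[0,0,0.5,0,0,0,0],[0,0,0,0,0,0,0]]'
python3 nudge.py '[[0,0,0,0,0,0,38],[0,0,0,0,0,0,38],[0,0,0,0,0,0,38],[0,0,0,0,0,0,38]]'
python3 nudge.py '[[0,0,-30,0,0,0,38],[0,0,-40,0,0,0,38],[0,0,-40,0,0,0,38],[0,0,-40,0,0,0,70],[0,0,0,0,0,0,75],[0,0,0,0,0,0,75]]'
python3 - <<'E'
from h import *
s=ctrl.read_state();i=ctrl.get_image('wrist')
T=cam('top');t=ctrl.get_image('top');d=ctrl.get_image('side')
cv=np.zeros((600,800,3),np.uint8)
cv[:384,:512]=i
cv[384:600,:336]=cv2.resize(t[145:235,95:235],None,fx=2.4,fy=2.4)
cv[384:594,400:652]=cv2.resize(d[85:160,220:310],None,fx=2.8,fy=2.8)
cv[:240,512:800]=cv2.resize(t[145:245,270:390],None,fx=2.4,fy=2.4)
cv2.imwrite('pics/c6.png',cv)
E
```

```text
clock: 18.3
eef_pos: [555.9, 149.8, 73.0]
tool_rot: [-3.139, 0.002, 3.021]
force: [0.7, -0.2, -1.2]
width: 19.2
gripper_force: 61.8
clock: 18.5
eef_pos: [555.9, 149.8, 72.8]
tool_rot: [-3.139, 0.002, 3.021]
force: [-0.6, -0.0, 2.4]
width: 19.1
gripper_force: 62.3
clock: 18.9
eef_pos: [555.9, 149.8, 72.4]
tool_rot: [-3.139, 0.002, 3.021]
force: [-0.4, 0.5, 1.0]
width: 38.1
gripper_force: 0.0
clock: 19.5
eef_pos: [556.0, 150.4, 223.4]
tool_rot: [-3.14, 0.004, 3.021]
force: [-1.5, 1.1, -1.0]
width: 74.9
gripper_force: 0.0
```

View pics/c6.png

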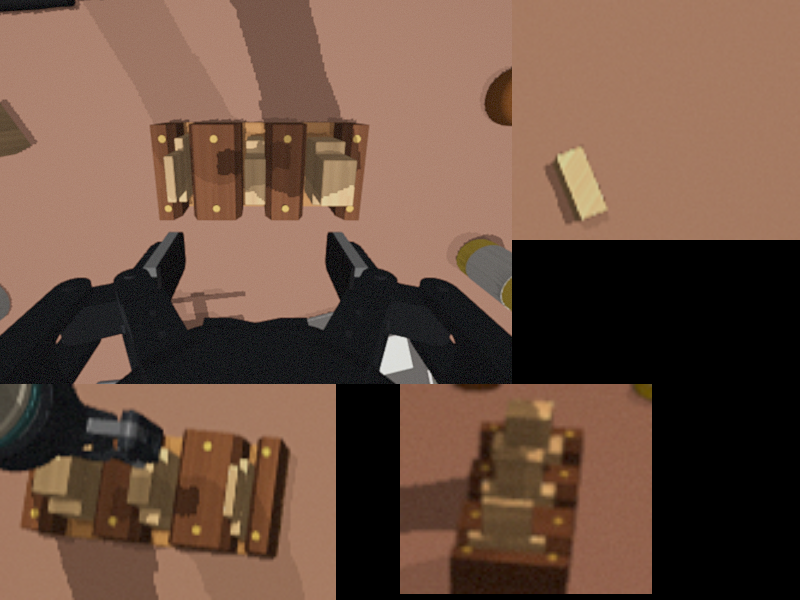

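Both heels are home: thin in the middle slot (column ≈256, rows 137–206 inside the gauge's 123–220), thick in the wide slot, offcut untouched. The gripper is clear, so I'm handing in.

```bash
python3 -c "
from cell import ctrl
print(ctrl.finish_job())"
```

```text
the job is handed in; nothing more can be done
None
```

I handed the job in at about 20 s: the thick heel is in the wide slot and the thin heel in the middle slot, both tenon up and inside the slot ends, with the offcut untouched. The final pictures and the release heights agree with that, though the hand-in gave no verdict.

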